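# Free a finished power module from the bench vise

## Task

The finished power module is held in the blue bench vise, and somebody has left a solder reel on the slide bed where the jaw has to go. Take the reel off and stand it upright on bare bench, then push the sliding jaw by its red lug right back against its stop and leave it open, with the module still lying in the vise; only then take the module out from under the lips and set it down, without dropping it, flat with fins up on the floor of the green tray. Do not drop the reel either, and leave the other things on the bench where they are.

Things in the scene. Friction and masses are not known exactly. Their poses are not given: they have to be found in the camera images.
- vise: Blue bench vise bolted down, slab 110 (x) x 260 (y) x 18 mm; origin at the centre of its underside, its y axis is the slide direction (jaw opens to +y). Bed top at z = 18. Steel fixed jaw at y -120 to -95.5, 70 wide, 16 above the bed, with a lip that overhangs 10 mm further (to y -85.5) from 9 to 16 mm above the bed. Blue end stop at y 115.5 to 127.5, 90 wide, 22 above the bed.
- jaw (a joint): Opening of the steel sliding jaw in m: 0 closed, 0.060 against its stop; stiff (about 5 N), stays where it is left. At 0 the jaw block spans vise y 5.5 to 55.5 mm, 60 wide, top 16 mm above the bed; its lip reaches 10 mm over the module's plate (to y -4.5), 9 to 16 mm above the bed. The jaw's back moves into the space where the reel stands (60 mm between jaw and end stop when closed).
- lug (a point): On the red lug standing on the sliding jaw: the middle of the top edge of its inner face (the face towards the module, which is pushed in +y). The lug is 40 wide (x), 10 thick (y), top 60 mm above the bed, standing 44 above the jaw's top. It moves with the jaw. With the jaw closed the space between lug and fins is 68 mm. Axes as the vise.
- module: Finished power module: copper plate 60 (x) x 100 (y) x 6 mm with a finned aluminium heat sink 40 (x) x 44 (y) in its middle, total height 42 mm; about 0.28 kg. Origin at the centre of the underside. It lies on the vise bed with its two 60 mm plate edges under the lips of both jaws (fits with 1 mm play; lips must be cleared sideways before lifting). Grip it on the fins across x.
- reel: Solder reel, yellow flanges, diameter 46, height 44 mm, about 0.25 kg, standing upright on the slide bed between the sliding jaw and the end stop; origin at the centre of its underside.
- tray: Green shallow tray, fixed to the bench, outside 160 (x) x 120 (y) x 22 mm, walls and floor 5 mm; origin at the centre of its underside. On the left or right of the vise.
- rack: White vial rack with orange-capped vials, 150 (x) x 50 (y) x 60 mm; origin at the centre of the underside. On the other side from the tray. Leave alone.
- driver: Screwdriver lying on the near side of the vise, 170 mm long along its x, 26 thick at most; origin near its middle. Leave alone.
- flux: White flux bottle with blue cap, diameter 34, height 85 mm, close behind the vise; origin at the underside's centre. Leave alone.
- jar: Amber jar with black lid, diameter 44, height 60 mm, close behind the vise; origin at the underside's centre. Leave alone.
- meter: Yellow multimeter lying down, 85 (x) x 170 (y) x 40 mm; origin at the underside's centre. Leave alone.
- parts_box: Blue divided parts box, 90 (x) x 110 (y) x 40 mm; origin at the underside's centre. Leave alone.
- transformer: Small transformer with copper winding, 50 (x) x 65 (y) x 56 mm; origin at the underside's centre. Leave alone.
- carton: Small cardboard component carton, 60 (x) x 70 (y) x 45 mm, on the robot's side of the vise; origin at the underside's centre. Leave alone.
Not all that is in view belongs to the job. There is more than one size of the module; the one meant has the size given above.

How it is judged:
On the way, in this order (a step that is already met when the one before it is completed fails the run):
1. the reel stands upright on the bench, off the vise and let go (height (world z) of reel below 0.004 m and angle between reel's own z axis and vertical below 0.1 rad and linear speed of reel below 0.03 m/s and contact force between the fingers and reel below 0.05 N), for 0.2 s.
2. the sliding jaw is pushed back at least 52 mm (of 60) while the module still lies on the vise bed (value of joint jaw above 0.052 m and z of module in the frame of vise between 0.015 and 0.022 m and horizontal distance between module and vise below 0.1 m), for 0.2 s.
At the end, for the whole second after the job is handed in: The module lies flat (within 0.06 rad), fins up, at rest on the floor of the green tray, inside its walls, its centre within 48 mm (tray x) and 30 mm (tray y) of the tray's centre; the reel stands upright on the bench itself; the jaw is still open at least 52 mm (x of module in the frame of tray between -0.048 and 0.048 m and y of module in the frame of tray between -0.03 and 0.03 m and z of module in the frame of tray between 0.003 and 0.008 m and angle between module's own z axis and vertical below 0.06 rad and linear speed of module below 0.02 m/s and height (world z) of reel below 0.004 m and angle between reel's own z axis and vertical below 0.1 rad and linear speed of reel below 0.03 m/s and value of joint jaw above 0.052 m); the robot touches nothing.
It fails at once if another thing on the bench (vial rack, screwdriver, flux bottle, jar, multimeter, parts box, transformer, carton) is shifted by more than 25 mm or tipped over (distance of any of rack, driver, flux, jar, meter, parts_box, transformer, carton from where it was at the start of the episode above 0.025 m or angle between any of rack, flux, jar, meter, parts_box, transformer, carton's own z axis and vertical above 0.5 rad).
It fails at once if the module is dropped or thrown (moves faster than 0.6 m/s with no finger touching it) (contact force between the fingers and module below 0.05 N and linear speed of module above 0.6 m/s).
It fails at once if the reel is dropped or thrown (moves faster than 0.6 m/s with no finger touching it) (contact force between the fingers and reel below 0.05 N and linear speed of reel above 0.6 m/s).
It also fails if it takes over 67 s, if anything falls off the work surface, if the arm or the gripper's body presses on something with over 40 N, if the wrist force passes 120 N, or if a joint passes its speed limit or range.

## Robot

A 6-joint arm with a two-finger parallel gripper is mounted at the origin on the work surface. World frame = base frame: x ahead of the robot, y to its left, z up, the work surface at z = 0. Lengths are in m, angles in rad, forces in N, time in s.
With the tool pointing down it reaches from about 0.425 to 1.125 m from the base axis. Payload 14.9 kg.
Tool frame: the origin (TCP) lies on the mounting face of the last link; the fingertips stand 191 mm ahead of it and the grasp point (between the pads) lies 172 mm ahead of it; x points along the fingers, z is the direction in which the jaws open and shut, and the axes are right-handed (so a half turn about x gives the same grasp; the last joint's range is limited). The gripper opens to 91 mm and grips with 3 to 60 N. Pads are 32 mm wide; open, the fingers measure 118 mm over their backs; the gripper's body (76 mm by 178 mm) begins 60 mm behind the grasp point.
Start: joints at [-1.27, 0.379, 1.734, -0, 1.028, -0.033], TCP at [0.229, -0.661, 0.405] pointing down, gripper open.
Joint ranges: [-2.77, 2.77], [-0.74, 2.19], [0, 2.66], [-1.06, 4.2], [0.31, 2.87], [-3.08, 3.08]. Speed limits (rad/s): [1.89, 1.89, 2.39, 3.14, 3.14, 3.14].

## Interface

Orientations are given as a 3x3 rotation matrix whose columns are the frame's x, y, z axes.
In Python, from workcell import r gives the robot as it stands. Calls block until the motion is done:
- r.goto(position, orientation): joint-space move of the TCP to a pose.
- r.movel(position, ori=None, vel=0.15): straight line of the TCP; ori=None keeps the orientation; vel is the mean speed in m/s.
- r.set_joints(angles): joint-space move.
- r.command_gripper(opening): finger opening in m; the grip force is fixed at half the most; returns when the fingers have stopped.
- r.dwell(seconds).
- r.ik(position, orientation): joint angles nearest the present ones, or None.
- r.sense(): the state.
- r.camera(name): name is "scene" or "top" or "wrist"; returns a dict with "pixels" (400x640x3 uint8, red, green, blue), "fx", "fy", "cx", "cy" (pixels), "extrinsics" (4x4, takes a point from world to camera coordinates). Camera axes: x right, y up, looking along -z (the intrinsics and any distortion apply to the point x, -y, -z); pixel columns grow to the right and rows downward; lengths in m; the calibration is good to about 2 mm. The wrist camera is an equidistant fisheye: a pixel r from the principal point sees the ray r / f radians off the axis. A picture is of the moment at which its call begins. There is no depth.
A pose or a line that the arm cannot do raises r.Unreachable and nothing moves.
- r.job_done(): hands the job in, once; it reports no verdict.
The state is a dict: "t": time; "joints": joint angles; "dq": joint speeds; "joint_efforts": joint torques, N m; "tool_pos": TCP position; "tool_rot": TCP orientation; "wrist_force": force on the tool from outside, world axes, zero at the start; "ft_torque": the same for the moment, N m; "grip_width": finger opening in m.
Only numpy, scipy, OpenCV 4.12 (cv2) and the standard library are available. Lean on these libraries where they do the work, as an engineer would, in place of code of your own. Each camera call takes 0.05 s, during which the arm holds its last target. There are 200 camera calls.

## Working session

There is one attempt and no reset: what is moved stays moved. The work goes in short steps, each a Python script; the robot and the scene stay as the last script left them, time stands still between calls to the robot, and variables do not carry over. Pictures are saved under pics/ and viewed, about 8 in all and at most 12, crops included, and the job is handed in when it is done.

```bash
mkdir -p pics; ls
python3 - <<'E'
from workcell import r
import cv2
for n in("top","scene"):
    c=r.camera(n); cv2.imwrite(f"pics/{n}0.png",c["pixels"][:,:,::-1])
    print(n,c["fx"],c["fy"],c["cx"],c["cy"],c["extrinsics"].tolist() if hasattr(c["extrinsics"],"tolist") else c["extrinsics"])
print(r.sense())
E
```

```text
pics
top 391.9935160062522 391.9935160062522 319.95353938198883 197.92968878546966 [[-0.014934811857534955, -0.9998248327724286, -0.011280743165466461, 0.0003706931815672644], [0.9996822857783603, -0.015159884553176127, 0.02013716467845395, -0.49730537893107524], [-0.020304652071208584, -0.01097641434711519, 0.9997335842274919, -1.0221131131096466], [0.0, 0.0, 0.0, 1.0]]
scene 366.75435369635505 366.75435369635505 323.0470667799498 201.76079952821323 [[-0.4131691732344047, 0.9106492194408392, 0.0030386544042806975, 0.22010959227993454], [-0.6004403667749384, -0.27493049849001944, 0.750922490638819, 0.26138367116096467], [0.684662398730919, 0.30843349385535224, 0.6603833580824129, -1.2612480154371244], [0.0, 0.0, 0.0, 1.0]]
{'t': 0.1, 'joints': array([-1.27029190e+00,  3.79347042e-01,  1.73473298e+00,  3.89572729e-06,
        1.02853268e+00, -3.33189494e-02]), 'dq': array([-0.00049634, -0.00213514, -0.00114899, -0.00264261, -0.00180644,
       -0.00158604]), 'joint_efforts': array([ 2.53444261e-03, -7.65036607e+01, -4.35291660e+01,  6.52323780e-02,
        3.98395420e-02, -1.18327824e-05]), 'tool_pos': array([ 0.22929051, -0.66119513,  0.40415485]), 'tool_rot': array([[-2.98749811e-04,  9.44797158e-01,  3.27655673e-01],
       [ 9.75327251e-04,  3.27655807e-01, -9.44796656e-01],
       [-9.99999480e-01,  3.73136851e-05, -1.01937353e-03]]), 'wrist_force': array([-0.1620211 , -0.25496235, -0.18539527]), 'ft_torque': array([-0.01755261, -0.03227019,  0.00314524]), 'grip_width': 0.09125438575915247}
```

View pics/top0.png

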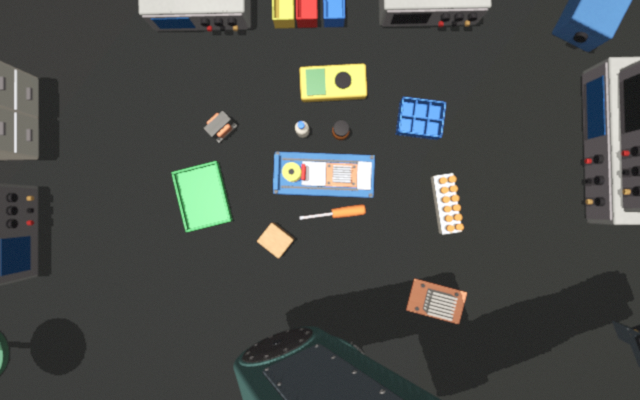

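View pics/scene0.png

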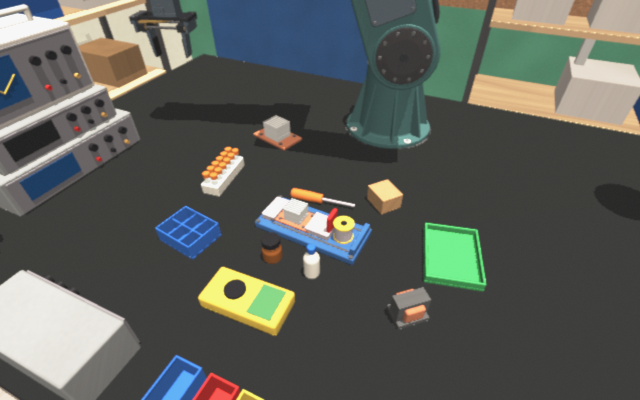

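The top view shows the vise at about (324,174) with its slide pointing left (+y). The reel is at (291,172), the lug at about (304,172), the module's fins at (342,174), the tray at (202,196), and the larger decoy module at (437,301). I'll enlarge the vise and tray area.

Run:
```python
import cv2
a=cv2.imread("pics/top0.png")
c=cv2.resize(a[140:210,265:385],None,fx=6.6,fy=6.6,interpolation=cv2.INTER_CUBIC)
cv2.imwrite("pics/c1.png",c)
```

```text
(no output)
```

View pics/c1.png

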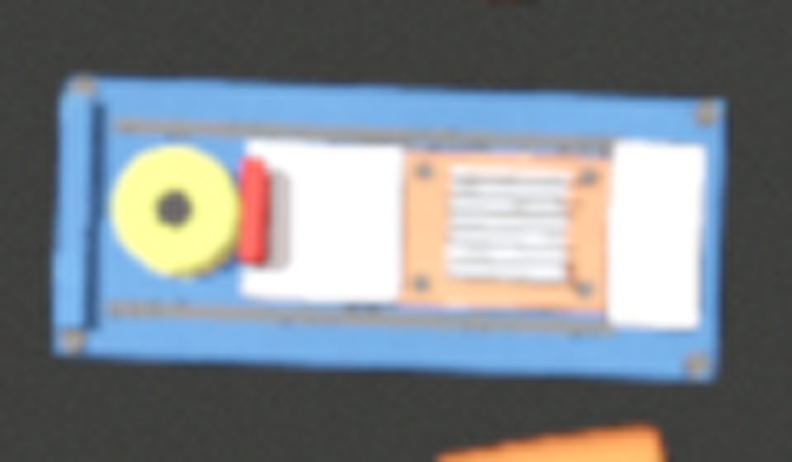

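The crop shows the vise corners at (65,77), (724,99), (715,380) and (53,355). The reel's top is centred at (175,210), the lug spans x 240–266 and y 157–265, and the fins span 447–571 by 165–282. Next I turn these into positions.

```bash
cat > h.py <<'E'
import numpy as np, cv2
from workcell import r
def ray(c,u,v):
    E=np.array(c["extrinsics"]); R=E[:3,:3]; o=-R.T@E[:3,3]
    d=R.T@np.array([(u-c["cx"])/c["fx"],-(v-c["cy"])/c["fy"],-1]); return o,d
def atz(c,u,v,z):
    o,d=ray(c,u,v); return (o+d*(z-o[2])/d[2])[:2]
def proj(c,p):
    E=np.array(c["extrinsics"]); q=E[:3,:3]@p+E[:3,3]
    return c["cx"]+c["fx"]*q[0]/-q[2], c["cy"]-c["fy"]*q[1]/-q[2]
def down(zdir):   # tool down, jaws opening along horizontal angle zdir
    z=np.array([np.cos(zdir),np.sin(zdir),0]); x=np.array([0,0,-1.]); return np.column_stack([x,np.cross(z,x),z])
E
python3 - <<'E'
from h import *
c=r.camera("top")
f=lambda u,v,z:atz(c,265+(u+.5)/6.6-.5,140+(v+.5)/6.6-.5,z)
TL,TR,BR,BL=[f(*p,.018) for p in((65,77),(724,99),(715,380),(53,355))]
print("corners",TL,TR,BR,BL,[np.linalg.norm(a-b) for a,b in((TL,TR),(TR,BR),(BR,BL),(BL,TL))])
print("centre",(TL+TR+BR+BL)/4)
yd=(TL-TR+BL-BR)/2; print("yaw of vise y", np.arctan2(yd[1],yd[0])-np.pi/2)
print("xdir",(TL-BL+TR-BR)/2)
print("reel",f(175,210,.044)); print("lug top mid",f(253,211,.078)); print("lug ends",f(253,157,.078),f(253,265,.078))
print("fins",f(447,165,.06),f(571,282,.06),f(509,224,.06))
T=[atz(c,*p,.022) for p in((172,171),(216,162),(231,221),(187,231))]
print("tray",T,sum(T)/4,[np.linalg.norm(T[i]-T[i-1]) for i in range(4)])
for n,u,v,z in(("flux",302,125,.085),("jar",341,125,.06),("meter",333,83,.04),("carton",275,240,.045),("driver",333,213,.013),("transf",220,126,.05)): print(n,atz(c,u,v,z))
E
```

```text
corners [0.62002939 0.10915452] [ 0.60710449 -0.14954853] [ 0.49692682 -0.14407777] [0.51068411 0.11524989] [np.float64(0.25902571581288036), np.float64(0.11031340600939625), np.float64(0.2596923131769618), np.float64(0.10951504275990162)]
centre [ 0.5586862  -0.01730547]
yaw of vise y -0.05146148211442858
xdir [ 0.10976148 -0.00578307]
reel [0.56461198 0.06436908]
lug top mid [0.56074644 0.03268486]
lug ends [0.58073546 0.03240379] [0.54077426 0.03296569]
fins [ 0.57850839 -0.03962059] [ 0.53371997 -0.08550357] [ 0.55590967 -0.06257572]
tray [array([0.57251911, 0.3750629 ]), array([0.59403731, 0.26047673]), array([0.4408531 , 0.22311764]), array([0.41670751, 0.33729681])] [0.50602925 0.29898852] [np.float64(0.16032321402253577), np.float64(0.11658912859992283), np.float64(0.15767404550448516), np.float64(0.11670429457676872)]
flux [0.67326983 0.03292649]
jar [ 0.67679124 -0.06278324]
meter [ 0.78856828 -0.04506936]
carton [0.39229782 0.10712727]
driver [ 0.45743924 -0.04049492]
transf [0.6815889  0.24175544]
```

Run:
```python
import cv2
a=cv2.imread("pics/top0.png"); b=cv2.imread("pics/scene0.png")
c=cv2.resize(a[150:240,160:310],(750,450),interpolation=cv2.INTER_CUBIC); cv2.imwrite("pics/c2.png",c)
c=cv2.resize(b[180:265,250:380],None,fx=6,fy=6,interpolation=cv2.INTER_CUBIC); cv2.imwrite("pics/c3.png",c)
```

```text
(no output)
```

View pics/c2.png

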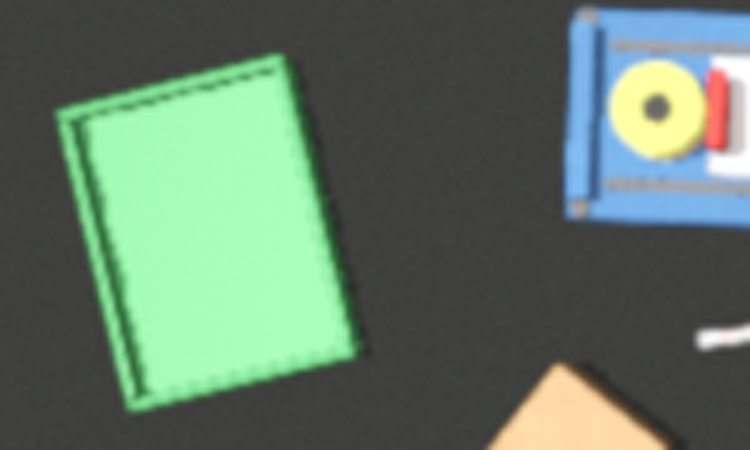

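View pics/c3.png

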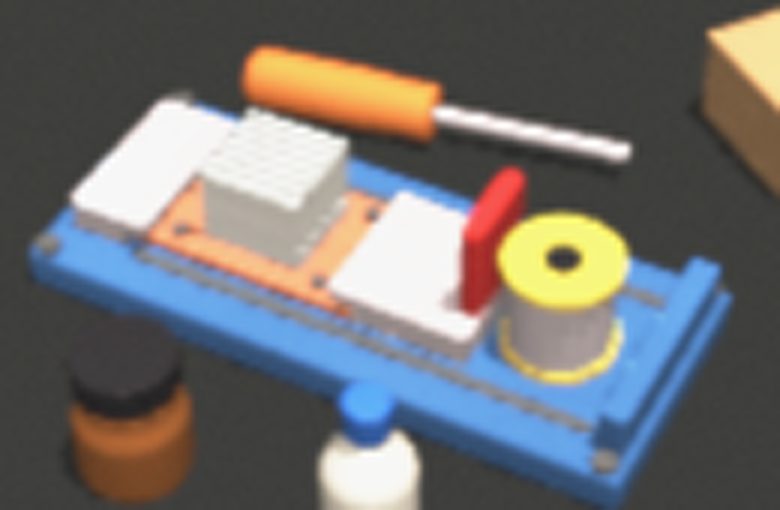

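The crops show the tray corners at (57,112), (283,53), (358,355) and (130,411) in c2. In c3 the reel's top centre is at (563,260), and the fins' top corners are near (248,110), (350,145), (298,210) and (200,165). I'll refine with both cameras and check reachability before moving.

Run:
```python
from h import *
c=r.camera("top"); s=r.camera("scene")
C=np.array([.5587,-.0173]); yaw=-.0515
X=np.array([np.cos(yaw),np.sin(yaw)]); Y=np.array([-X[1],X[0]])
V=lambda p:((p-C)@X,(p-C)@Y)
rt=atz(c,265+175.5/6.6-.5,140+210.5/6.6-.5,.062); rs=atz(s,250+563.5/6-.5,180+260.5/6-.5,.062)
fs=np.mean([atz(s,250+(u+.5)/6-.5,180+(v+.5)/6-.5,.06) for u,v in((248,110),(350,145),(298,210),(200,165))],0)
print("reel top/scene",rt,rs,V(rt),V(rs)); print("fins scene",fs,V(fs))
T=[atz(c,160+(u+.5)/5-.5,150+(v+.5)/5-.5,.022) for u,v in((57,112),(283,53),(358,355),(130,411))]
ct=sum(T)/4; d=(T[0]+T[1]-T[2]-T[3])/2; print("tray",ct,np.arctan2(d[1],d[0]),[np.linalg.norm(T[i]-T[i-1]) for i in range(4)])
for nm,p,z,a in(("reel",rt,.216,yaw),("reelhi",rt,.35,yaw),("place",[.57,.18],.2,yaw),("lug",C+.01*Y,.25,yaw),("lug end",C+.09*Y,.25,yaw),("mod",C-.0455*Y,.22,yaw),("tray",ct,.207,-1.333),("trayhi",ct,.35,-1.333)):
    q=r.ik([*p,z],down(a)); print(nm,None if q is None else np.round(q,2))
print(r.sense()["t"])
```

```text
reel top/scene [0.56300464 0.06286115] [0.56238644 0.06300332] (np.float64(0.0001724581772196664), np.float64(0.0802764654507795)) (np.float64(-0.000452242697946554), np.float64(0.08038662129434476))
fins scene [ 0.55430823 -0.06214633] (np.float64(-0.002077383702822371), np.float64(-0.045012946824582165))
tray [0.50630943 0.30028223] 0.23300660445424834 [np.float64(0.15955663505046527), np.float64(0.12122650797965047), np.float64(0.16120315343132144), np.float64(0.12143396448651951)]
reel [ 0.07  0.47  2.05 -0.    0.62  0.12]
reelhi [ 0.07  0.25  2.03 -0.    0.86  0.12]
place [ 0.27  0.53  1.99 -0.    0.62  0.32]
lug [-0.05  0.4   2.07 -0.    0.67 -0.  ]
lug end [ 0.09  0.41  2.05 -0.    0.68  0.14]
mod [-0.15  0.45  2.07 -0.    0.62 -0.1 ]
tray [ 0.5   0.51  2.01 -0.    0.62  1.83]
trayhi [ 0.5   0.28  1.99 -0.    0.87  1.83]
0.25
```

Both cameras agree: reel at (0.563, 0.063), fins within 2 mm of where they should be, and the tray's size as given. Now I move the reel.

Run:
```python
from h import *
yaw=-.0515; R=down(yaw); p=np.array([.5628,.0629]); G=.172
def st(n):
    s=r.sense(); print(n,round(s["t"],2),np.round(s["tool_pos"],4),np.round(s["wrist_force"],1),round(s["grip_width"],4))
r.goto([*p,.36],R); st("above")
r.movel([*p,G+.044],vel=.2); st("at")
r.command_gripper(0.0); st("grip")
r.movel([*p,G+.11],vel=.15); st("lift")
q=[.57,.18]
r.movel([*q,G+.11],vel=.2); r.movel([*q,G+.035],vel=.15); r.movel([*q,G+.027],vel=.04); st("low")
c=r.camera("scene"); cv2.imwrite("pics/s1.png",cv2.resize(c["pixels"][150:290,240:460,::-1],None,fx=3.5,fy=3.5,interpolation=cv2.INTER_CUBIC))
```

```text
above 3.06 [0.5629 0.0624 0.36  ] [-0.2 -0.  -0. ] 0.0914
at 3.92 [0.5633 0.0629 0.2169] [0.8 0.3 0.9] 0.0912
grip 4.72 [0.5628 0.0629 0.216 ] [-0.8  0.6  3.5] 0.0444
lift 5.31 [0.5625 0.0629 0.2816] [ 0.4  0.6 -2.6] 0.0441
low 7.04 [0.57   0.18   0.1991] [-0.4  0.6 -1.6] 0.0446
```

View pics/s1.png

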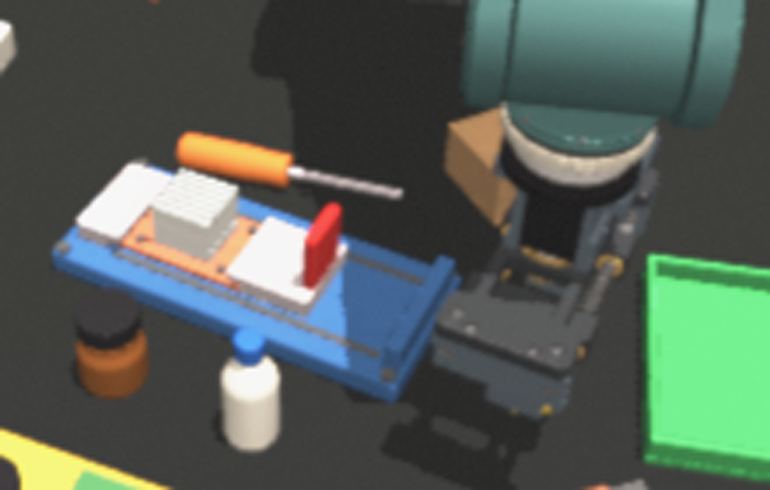

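The reel (hidden behind the gripper) is held: the grip is 44.5 mm wide and carries about 2.6 N. The slide bed is clear. I'll lower it until it touches, release, and look.

Run:
```python
from h import *
q=[.57,.18]; G=.172
for z in np.arange(.0265,.0244,-.0005):
    r.movel([*q,G+z],vel=.02); r.dwell(.1); f=r.sense()["wrist_force"][2]; print(round(z,4),round(f,2))
    if f>1: break
r.command_gripper(.091); r.dwell(.3)
r.movel([*q,G+.13],vel=.2)
C=np.array([.5587,-.0173]); yaw=-.0515; Y=np.array([-np.sin(yaw),np.cos(yaw)])
r.goto([*(C+.0105*Y),G+.16],down(yaw)); print(r.sense()["t"])
c=r.camera("top"); s=r.camera("scene")
a=cv2.resize(c["pixels"][140:210,220:340,::-1],None,fx=4,fy=4,interpolation=cv2.INTER_CUBIC);b=cv2.resize(s["pixels"][170:270,300:440,::-1],(480,343))
cv2.imwrite("pics/s2.png",np.vstack([a,b]))
```

```text
0.0265 -1.59
0.026 -0.47
0.0255 7.92
10.7417
```

View pics/s2.png

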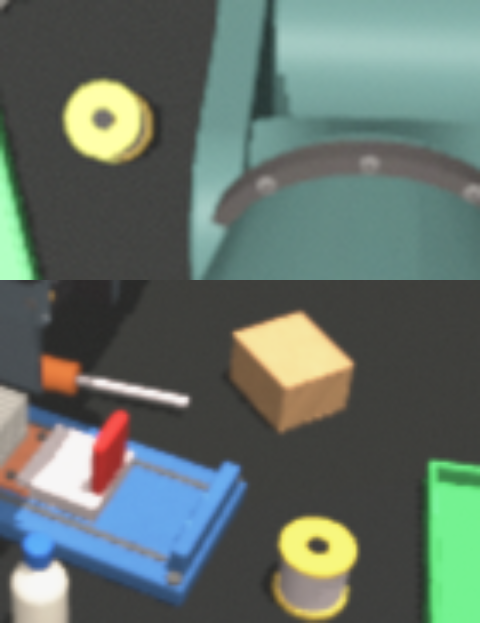

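The reel stands upright on bare bench between the vise and the tray; both views show it level. Now I push the lug with closed fingers while watching the force.

Run:
```python
from h import *
C=np.array([.5587,-.0173]); yaw=-.0515; Y=np.array([-np.sin(yaw),np.cos(yaw)]); z=.191+.048
P=lambda y:[*(C+y*Y),z]
def st(n):
    s=r.sense(); f=s["wrist_force"]; print(n,round(s["t"],2),round((s["tool_pos"][:2]-C)@Y,4),np.round(f,1)); return -f[:2]@Y
r.command_gripper(0); print(r.sense()["grip_width"])
r.movel(P(.0105),vel=.15); st("down")
r.movel(P(.026),vel=.05); st("near")
r.movel(P(.06),vel=.05); st("mid")
r.movel(P(.082),vel=.05); st("")
for y in np.arange(.083,.0925,.001):
    r.movel(P(y),vel=.03); 
    if st("")>15: break
r.movel(P(y-.02),vel=.1); r.movel([*P(y-.02)[:2],.36],vel=.25); st("up")
j=r.sense()["joints"]; q=list(j); q[0]+=.6; r.set_joints(q); st("aside")
c=r.camera("top"); cv2.imwrite("pics/s3.png",cv2.resize(c["pixels"][140:210,255:385,::-1],None,fx=6,fy=6,interpolation=cv2.INTER_CUBIC))
```

```text
0.000187234434121011
down 12.97 0.0105 [-0.2 -0.5  0.9]
near 13.43 0.0264 [-0.  -0.8  0. ]
mid 14.27 0.0599 [0.3 0.1 0.6]
 14.86 0.082 [1.  0.5 0.7]
 15.11 0.0828 [ 0.3 -2.4  0.6]
 15.36 0.0839 [-1.  -4.9  0.3]
 15.61 0.085 [-0.1 -3.3 -0.2]
 15.86 0.086 [ 0.1 -3.4  0.4]
 16.11 0.087 [-1.1 -3.5 -0.4]
 16.36 0.0877 [-0.1 -8.7  0.2]
 16.61 0.088 [ -0.5 -20.9   2.8]
up 17.59 0.0694 [-0.1  0.5 -0.7]
aside 18.86 0.3701 [ 0.6  0.3 -0.4]
```

View pics/s3.png

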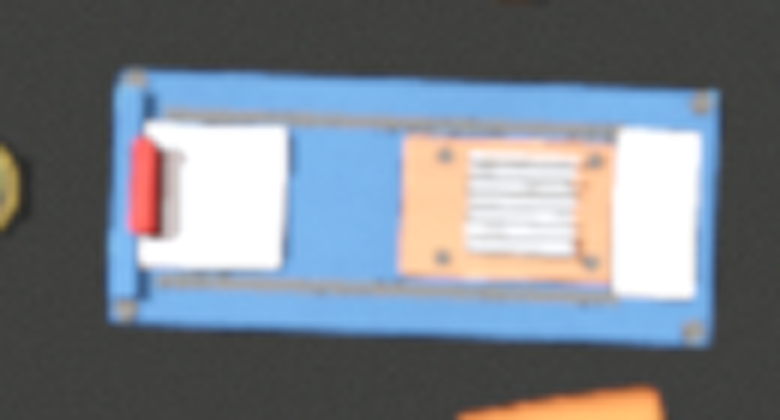

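The jaw is against its stop (force rose to 21 N at the expected position), and the module still lies under the fixed lip. Next I take out the module.

Run:
```python
from h import *
C=np.array([.5587,-.0173]); yaw=-.0515; Y=np.array([-np.sin(yaw),np.cos(yaw)]); G=.172; g=G+.048
P=lambda y,z:[*(C+y*Y),z]
def st(n):
    s=r.sense(); print(n,round(s["t"],2),np.round(s["tool_pos"],4),np.round(s["wrist_force"],1),round(s["grip_width"],4))
r.goto(P(-.0455,.36),down(yaw)); r.command_gripper(.091)
r.movel(P(-.0455,g+.02),vel=.2); r.movel(P(-.0455,g),vel=.05); st("at")
r.command_gripper(0); st("grip")
r.movel(P(-.015,g+.0007),vel=.05); st("slid")
r.movel(P(-.015,g+.03),vel=.06); st("lift")
c=r.camera("scene"); cv2.imwrite("pics/s4.png",cv2.resize(c["pixels"][160:280,240:420,::-1],None,fx=4,fy=4,interpolation=cv2.INTER_CUBIC))
```

```text
at 23.22 [ 0.5563 -0.0627  0.2198] [ 0.7  0.3 -0.3] 0.0912
grip 24.04 [ 0.5563 -0.0627  0.22  ] [-1.4  0.1  1.6] 0.0402
slid 24.8 [ 0.5579 -0.0322  0.2207] [-0.1  0.4 -2.4] 0.04
lift 25.44 [ 0.5579 -0.0323  0.2502] [ 0.2  0.8 -2.2] 0.0401
```

View pics/s4.png

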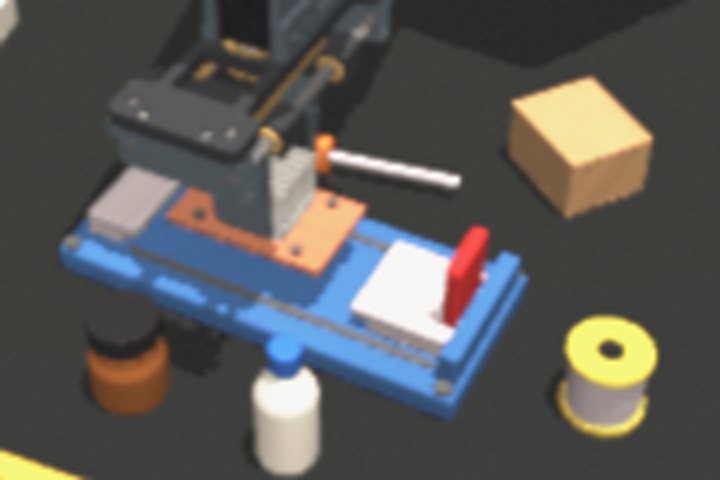

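The module is held level and clear of both lips, and the jaw and reel haven't moved. On to the tray.

Run:
```python
from h import *
C=np.array([.5587,-.0173]); yaw=-.0515; Y=np.array([-np.sin(yaw),np.cos(yaw)]); G=.172; g=G+.048-.013
def st(n):
    s=r.sense(); print(n,round(s["t"],2),np.round(s["tool_pos"],4),np.round(s["wrist_force"],1),round(s["grip_width"],4)); return s["wrist_force"][2]
t=[.5063,.3000]
r.movel([*(C-.015*Y),.36],vel=.15)
r.goto([*t,.36],down(-1.336)); st("over")
r.movel([*t,g+.02],vel=.15); r.movel([*t,g+.003],vel=.05); st("low")
for z in np.arange(.002,-.0031,-.0005):
    r.movel([*t,g+z],vel=.02); r.dwell(.1)
    if st(round(z,4))>1: break
r.command_gripper(.062); r.dwell(.2); st("open")
r.movel([*t,.36],vel=.15)
r.goto([.45,-.25,.4],down(-1.336)); st("away")
c=r.camera("top"); s=r.camera("scene")
a=cv2.resize(c["pixels"][150:240,160:385,::-1],None,fx=3.3,fy=3.3,interpolation=cv2.INTER_CUBIC);b=cv2.resize(s["pixels"][180:300,270:495,::-1],(a.shape[1],396-100))
cv2.imwrite("pics/s5.png",np.vstack([a,b]))
```

```text
over 28.02 [0.5064 0.2996 0.3597] [ 0.9 -0.3 -1.9] 0.0395
low 29.54 [0.5062 0.3    0.2097] [ 0.  -0.3 -1.9] 0.0402
0.002 29.89 [0.5063 0.3    0.2091] [-0.1 -0.2 -2.8] 0.0397
0.0015 30.24 [0.5063 0.3    0.2085] [ 0.6  0.2 -1.6] 0.04
0.001 30.59 [0.5063 0.3    0.208 ] [-0.   0.1 -1.9] 0.0396
0.0005 30.94 [0.5063 0.3    0.2075] [-0.5 -0.3 -2.3] 0.04
0.0 31.29 [0.5063 0.3    0.207 ] [ 0.7  0.3 -2.1] 0.0398
-0.0005 31.64 [0.5064 0.3    0.207 ] [-2.7 -2.2  8. ] 0.0399
open 32.38 [0.5063 0.3    0.2065] [-0.3  0.2 -0.6] 0.0621
away 35.55 [ 0.4503 -0.2495  0.3999] [-0.7  0.1  0.1] 0.0622
```

View pics/s5.png

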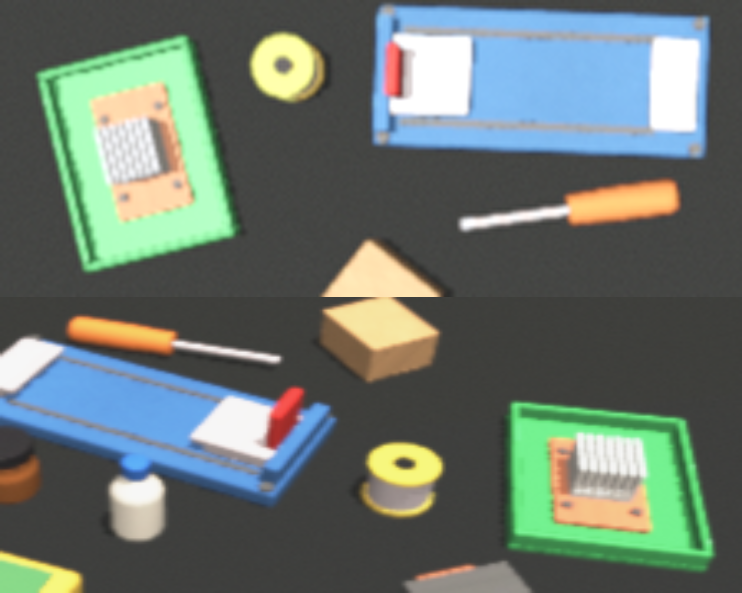

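The module lies flat and centred in the tray with fins up, the reel is upright on the bench, and the jaw is open against its stop. The other things in view haven't moved. The arm is clear, so I'll hand in.

```bash
python3 -c "
from workcell import r
r.dwell(.3); r.job_done(); print(r.sense()['t'])"
```

```text
the job is handed in; nothing more can be done
the job is handed in; nothing more can be done
```

The job is finished and handed in, at about 36 s of the 67 s allowed.

- **Reel:** I lifted it off the slide bed and set it upright on bare bench at about (0.57, 0.18), lowering it until it touched before letting go.
- **Jaw:** I pushed it by the lug until the force rose to about 21 N at roughly 60 mm of travel, so it is against its stop. The module was still lying in the vise then.
- **Module:** I slid it 30 mm to clear the lips, lifted it, and turned it to line up with the tray. I then lowered it onto the tray floor until it touched and released it.

The last top and scene pictures show the module flat with fins up, near the middle of the tray. The reel is upright, the jaw is fully open, and the arm is well clear. The driver, carton and flux bottle look undisturbed, but the last crops did not show the rack or parts box, and showed only part of the jar, meter and transformer. The arm never worked low near any of these. None of the checks I made failed or disagreed; the two cameras' position measurements agreed to within 2 mm. The hand-in gives no verdict, so the result itself is unconfirmed.

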